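# Load the shower caddy and leave the cleaners

## Task

Put the four white shower bottles into the white caddy, each standing upright in the compartment whose mat has the colour of its cap. Set them down rather than dropping them and do not knock any over. The two yellow bottles are bathroom cleaner: leave them standing where they are, even though their caps match some of the mats.

Things in the scene. Friction and masses are not known exactly. Their poses are not given: they have to be found in the camera images.
- bottle_green_mid (a point): shampoo: white round bottle, green cap and thin green stripe, upright, loose, 147 mm tall, about 0.16 kg. Body 50 mm in diameter up to 98 mm, then sloping in to a 25 mm neck; rigid cap: cylinder 30 mm in diameter, 112 to 147 mm above the foot. Round, yaw is free. The point is on its axis half-way up, 73.5 mm above the foot; z up the bottle.
- bottle_blue_mid (a point): shower gel: white round bottle, blue cap and thin blue stripe, upright, loose, 147 mm tall, about 0.16 kg. Body 50 mm in diameter up to 98 mm, then sloping in to a 25 mm neck; rigid cap: cylinder 30 mm in diameter, 112 to 147 mm above the foot. Round, yaw is free. The point is on its axis half-way up, 73.5 mm above the foot; z up the bottle.
- bottle_red_mid (a point): conditioner: white round bottle, red cap and thin red stripe, upright, loose, 147 mm tall, about 0.16 kg. Body 50 mm in diameter up to 98 mm, then sloping in to a 25 mm neck; rigid cap: cylinder 30 mm in diameter, 112 to 147 mm above the foot. Round, yaw is free. The point is on its axis half-way up, 73.5 mm above the foot; z up the bottle.
- bottle_black_mid (a point): body wash: white round bottle, black cap and thin black stripe, upright, loose, 147 mm tall, about 0.16 kg. Body 50 mm in diameter up to 98 mm, then sloping in to a 25 mm neck; rigid cap: cylinder 30 mm in diameter, 112 to 147 mm above the foot. Round, yaw is free. The point is on its axis half-way up, 73.5 mm above the foot; z up the bottle.
- cleaner_green_mid (a point): bathroom cleaner, to be left alone: YELLOW bottle with a green cap, loose, of exactly the same shape and size as the white ones; the point is on its axis 73.5 mm above its foot.
- cleaner_blue_mid (a point): bathroom cleaner, to be left alone: YELLOW bottle with a blue cap, loose, of exactly the same shape and size as the white ones; the point is on its axis 73.5 mm above its foot.
- mat_green: green mat, 72 x 72 x 3 mm, fixed in the middle of a compartment of the white caddy. Origin: centre of its underside, 5 mm above the washstand (top 8 mm); x, y along the caddy's walls. The caddy is fixed, open on top, 164 mm square, 50 mm high, walls 4 mm; its 2 x 2 compartments are 76 mm square inside, 80 mm apart centre to centre.
- mat_blue: blue mat, 72 x 72 x 3 mm, fixed in the middle of a compartment of the white caddy. Origin: centre of its underside, 5 mm above the washstand (top 8 mm); x, y along the caddy's walls. The caddy is fixed, open on top, 164 mm square, 50 mm high, walls 4 mm; its 2 x 2 compartments are 76 mm square inside, 80 mm apart centre to centre.
- mat_red: red mat, 72 x 72 x 3 mm, fixed in the middle of a compartment of the white caddy. Origin: centre of its underside, 5 mm above the washstand (top 8 mm); x, y along the caddy's walls. The caddy is fixed, open on top, 164 mm square, 50 mm high, walls 4 mm; its 2 x 2 compartments are 76 mm square inside, 80 mm apart centre to centre.
- mat_black: black mat, 72 x 72 x 3 mm, fixed in the middle of a compartment of the white caddy. Origin: centre of its underside, 5 mm above the washstand (top 8 mm); x, y along the caddy's walls. The caddy is fixed, open on top, 164 mm square, 50 mm high, walls 4 mm; its 2 x 2 compartments are 76 mm square inside, 80 mm apart centre to centre.
There are look-alikes about, which are no part of the job. Leave any purple look-alike of the part that bears bottle_blue_mid alone.

How it is judged:
By the outcome, as a careful person would: the job done as asked, in the order asked, and still so for the second after the job is handed in, with the robot touching nothing.
It also fails if it takes over 109 s, if anything falls off the work surface, if the arm or the gripper's body presses on something with over 40 N, if the wrist force passes 120 N, or if a joint passes its speed limit or range.

## Robot

A 6-joint arm with a two-finger parallel gripper is mounted at the origin on the work surface. World frame = base frame: x ahead of the robot, y to its left, z up, the work surface at z = 0. Lengths are in m, angles in rad, forces in N, time in s.
With the tool pointing down it reaches from about 0.35 to 0.775 m from the base axis. Payload 5.5 kg.
Tool frame: the origin (TCP) lies at the very end of the fingers, on their centre line; the grasp point (between the pads) lies 19 mm behind it; z points along the fingers, y is the line along which they close (so a half turn about z gives the same grasp; the last joint's range is limited). The gripper opens to 85 mm and grips with 20 to 120 N. Pads are 22 mm wide; open, the fingers measure 114 mm over their backs; the gripper's body (76 mm by 85 mm) begins 54 mm behind the grasp point. The pads swing forward as they close: fully open they stand 13 mm farther back than shut.
Start: joints at [1.189, 0.313, 0.046, 1.304, 0, 1.431], TCP at [0.138, 0.558, 0.231] pointing down, gripper open.
Joint ranges: [-2.76, 2.76], [-0.86, 1.69], [-1.03, 1.26], [-2.2, 2.34], [-1.47, 1.5], [-3.14, 3.14]. Speed limits (rad/s): [2.57, 2.57, 3.14, 3.14, 3.14, 3.14].

## Interface

Orientations are given as a unit quaternion [w, x, y, z].
In Python, from workcell import env, imaging, ticket gives the robot as it stands. The module is installed in compiled form; this text tells all that it offers.
- The arm moves only by the tool apply_moves, never from a script. Its argument "rows" is a list of rows, each an object with "xyz": the shift along the tool's x, y, z in mm, a list of three; "turn": the turn, a rotation vector about the tool's x, y, z in rad, a list of three; "grip": the opening, from 0 (shut) to 1 (fully open). A call has 1 to 12 rows; each row is the pose to reach, as a shift and turn from the pose commanded when the call began, along the tool's axes at that moment; what a row does not reach only later rows make up. A row lasts 1/12 s, in which the tool goes at most 41.7 mm and 7.16 degrees, less where a joint would pass 70% of its speed; a pose out of reach is approached as far as the arm can. A call with a gripper value outside its range is refused whole. The fingers move at their own pace and stop on an object; "force" is the grip in N (left out, the last holds). Time passes only in rows, so rows that repeat a pose let the fingers close. It gives the time, the measured TCP pose, the force, the opening and the grip force at its end, in the units of the state.
- env.get_state(): the state, without advancing time (a new reading comes with each control period).
- imaging.read_camera(name): name is "scene" or "side" or "wrist"; returns a dict with "color" (480x640x3 uint8, blue, green, red), "z_map" (480x640 float32, m along the optical axis (not along the pixel's ray), 0 where there is no reading), "camera_matrix" (3x3 intrinsics, pixels), "view" (4x4, takes a point from world to camera coordinates). Camera axes: x right, y down, z forward; pixel columns grow to the right and rows downward; lengths in m; the calibration is good to about 2 mm. A picture is of the moment at which its call begins.
- ticket.hand_in(): hands the job in; it is judged then, once.
The state is a dict: "clock": time; "joint_pos": joint angles; "qvel": joint speeds; "tau": joint torques, N m; "tcp_pos": TCP position; "orientation": TCP orientation; "wrist_force": force on the tool from outside, world axes, zero at the start; "ft_torque": the same for the moment, N m; "finger_gap": finger opening in m; "grip_force": force on a finger pad.
Only numpy, scipy, OpenCV 4.12 (cv2) and the standard library are available. Lean on these libraries where they do the work, as an engineer would, in place of code of your own. Each camera call takes 0.05 s, during which the arm holds its last target. There are 200 camera calls.

## Working session

There is one attempt and no reset: what is moved stays moved. The work goes in short steps, Python scripts to look and compute and a tool call to move; the robot and the scene stay as the last step left them, time stands still between calls to the robot, and variables do not carry over. Pictures are saved under pics/ and viewed, at most 14 in all, crops included, and the job is handed in when it is done.

Besides the shell and the picture viewer there is one more tool, called after "Emit:" as name([rows], argument=value, ...), one row to a line, values as JSON. apply_moves: Moves the arm, as the interface text tells. Its arguments: {"type":"object","properties":{"rows":{"type":"array"},"force":{"type":"number"}},"required":["rows"]}

```bash
mkdir -p pics; python3 - <<'E'
from workcell import env, imaging
import cv2,numpy as np,pickle
s=env.get_state();print({k:np.round(v,3).tolist() for k,v in s.items()})
d={}
for n in("scene","side"):
    r=imaging.read_camera(n);d[n]=r;cv2.imwrite(f"pics/{n}0.png",r["color"])
    V=np.array(r["view"]);print(n,np.round(-V[:3,:3].T@V[:3,3],3),np.round(V[2,:3],2),r["camera_matrix"][0][0])
pickle.dump(d,open("d0.pkl","wb"))
E
```

```text
{'clock': 0.0, 'joint_pos': [1.189, 0.314, 0.045, 1.304, 0.0, 1.431], 'qvel': [0.0, -0.0, -0.0, 0.001, 0.0, 0.001], 'tau': [-0.0, -48.063, 29.853, 0.02, -0.0, 0.0], 'tcp_pos': [0.138, 0.558, 0.23], 'orientation': [-0.0, 0.121, 0.993, -0.001], 'wrist_force': [0.127, 0.824, 0.319], 'ft_torque': [-0.029, 0.002, -0.008], 'grip_force': 0.0, 'finger_gap': 0.085}
scene [ 0.964 -0.452  0.816] [-0.47  0.47 -0.75] 444.21577562269107
side [ 0.089 -0.482  0.64 ] [ 0.52  0.57 -0.64] 448.7600257418084
```

View pics/scene0.png

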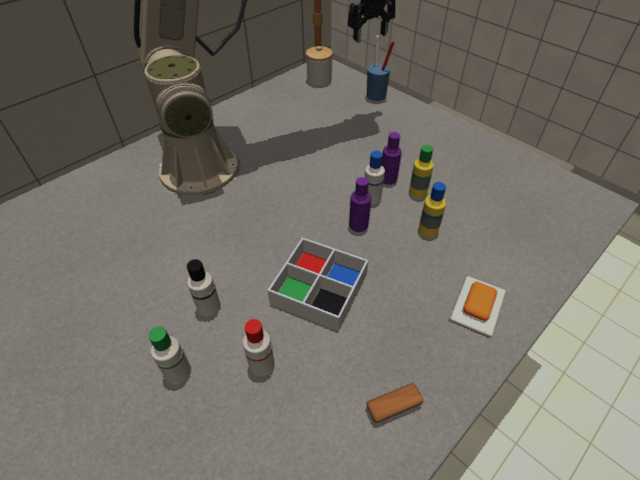

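View pics/side0.png

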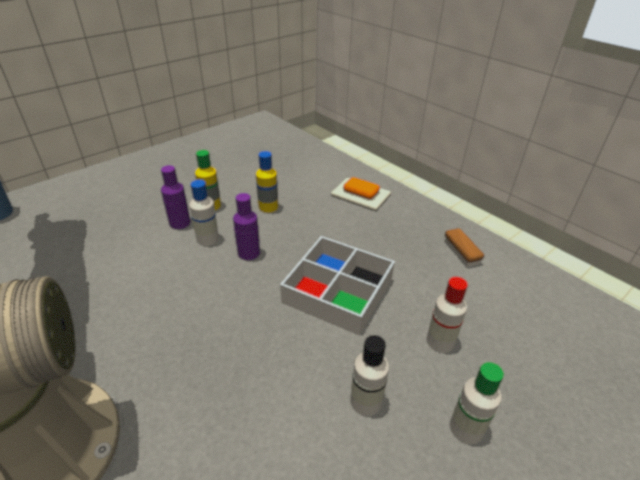

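The scene view has white bottles with green (160,338), black (196,270), red (254,330) and blue (376,159) caps. Look-alikes are the yellow bottles with green (426,153) and blue (438,191) caps, and the purple bottles (361,186) and (393,140). By the description I take the white-bodied ones. The caddy is at about (320,282).

```bash
cat > h.py <<'E'
import numpy as np,cv2
def world(r):
    K=np.array(r["camera_matrix"]);V=np.array(r["view"]);z=r["z_map"]
    v,u=np.indices(z.shape)
    c=np.stack([(u-K[0,2])/K[0,0]*z,(v-K[1,2])/K[1,1]*z,z],-1)
    P=(c-V[:3,3])@V[:3,:3]; P[z==0]=np.nan
    return P
def tops(r,h=0.141):
    P=world(r);hsv=cv2.cvtColor(r["color"],cv2.COLOR_BGR2HSV)
    m=((P[...,2]>h)&(P[...,2]<0.156)).astype(np.uint8)
    n,l,st,c=cv2.connectedComponentsWithStats(m);out=[]
    for i in range(1,n):
        if not 20<st[i,4]<900: continue
        p=P[l==i];xy=p[:,:2].astype(np.float32)
        (x,y),rad=cv2.minEnclosingCircle(xy)
        out.append((np.round(c[i]),st[i,4],np.round([x,y,rad],4),round(float(np.median(p[:,2])),4),np.median(r["color"][l==i],0).astype(int)))
    return out
E
python3 - <<'E'
from h import *
import pickle
d=pickle.load(open("d0.pkl","rb"))
for n in d:
    r=d[n];print(n)
    for t in tops(r):print(*t)
    P=world(r);b=r["color"].astype(int)
    m=((abs(P[...,2]-.05)<.004)&(b.max(-1)-b.min(-1)<40)).astype(np.uint8)
    n2,l,st,c=cv2.connectedComponentsWithStats(m)
    i=1+np.argmax(st[1:,4]);print("rim",c[i],st[i,4],cv2.minAreaRect((P[l==i][:,:2]*1000).astype(np.float32)))
    m=((abs(P[...,2]-.008)<.005))
    hsv=cv2.cvtColor(r["color"],cv2.COLOR_BGR2HSV)
    for nm,lo,hi in(("green",(45,120,60),(75,255,255)),("blue",(105,120,60),(125,255,255)),("red",(0,180,60),(4,255,255))):
        k=m&(cv2.inRange(hsv,lo,hi)>0);print(nm,k.sum(),np.nanmedian(P[k],0))
r=d["scene"]
cv2.imwrite("pics/crop1.png",cv2.resize(r["color"][120:250,330:460],None,fx=4,fy=4))
E
```

```text
scene
[215.   5.] 142 [-0.5983  0.5324  0.0883] 0.1478 [61 68 73]
[243.   6.] 22 [-0.5172  0.5897  0.0122] 0.148 [35 35 35]
[65. 55.] 694 [-0.5986 -0.0402  0.22  ] 0.1485 [60 68 72]
[190. 136.] 213 [ 0.0119 -0.0044  0.0653] 0.1471 [47 57 64]
[394. 136.] 82 [0.4132 0.351  0.0165] 0.1471 [124  47 107]
[427. 149.] 89 [0.5042 0.366  0.0166] 0.1468 [ 67 133  50]
[376. 154.] 92 [0.4297 0.2587 0.0167] 0.1472 [156  84  37]
[362. 182.] 110 [0.4722 0.1588 0.0162] 0.147 [126  48 107]
[439. 186.] 111 [0.6077 0.2715 0.0165] 0.1469 [161  84  38]
[195. 265.] 177 [ 0.41   -0.2525  0.0159] 0.1472 [25 24 25]
[253. 327.] 224 [ 0.5946 -0.2571  0.0154] 0.1474 [ 35  40 180]
[158. 334.] 241 [ 0.4913 -0.3807  0.0157] 0.1472 [ 70 138  53]
rim [319.01557632 276.81100727] 963 ((542.1912231445312, -47.66838836669922), (164.94293212890625, 167.0746612548828), 20.468801498413086)
green 445 [ 0.50914376 -0.09255085  0.00870136]
blue 412 [0.55710328 0.01381813 0.00860014]
red 340 [ 0.48008672 -0.01542218  0.00877114]
side
[83. 13.] 682 [0.8152 1.7814 0.3953] 0.1485 [102 116 123]
[202. 154.] 91 [0.5009 0.3643 0.0153] 0.1462 [ 66 149  38]
[264. 155.] 93 [0.6062 0.2706 0.0165] 0.1467 [168  98  35]
[167. 169.] 108 [0.4102 0.3516 0.0178] 0.1463 [139  58 125]
[197. 184.] 122 [0.4273 0.2574 0.0159] 0.1463 [168  99  35]
[242. 198.] 135 [0.4707 0.1586 0.0156] 0.1464 [143  58 126]
[457. 284.] 244 [ 0.5923 -0.2579  0.0156] 0.1471 [ 18  30 206]
[374. 345.] 356 [ 0.4071 -0.2522  0.0158] 0.1469 [38 37 38]
[491. 373.] 418 [ 0.4892 -0.382   0.0153] 0.1471 [ 69 157  39]
[ 27. 412.] 507 [ 0.026  -0.045   0.0395] 0.1469 [54 66 71]
rim [338.41860465 275.88289037] 1204 ((540.5765991210938, -47.632965087890625), (167.2034454345703, 165.8059844970703), 20.82419204711914)
green 413 [ 0.53337016 -0.08909791  0.00822253]
blue 247 [0.58147208 0.01854936 0.00818324]
red 311 [ 0.50411108 -0.01064425  0.00822151]
```

View pics/crop1.png

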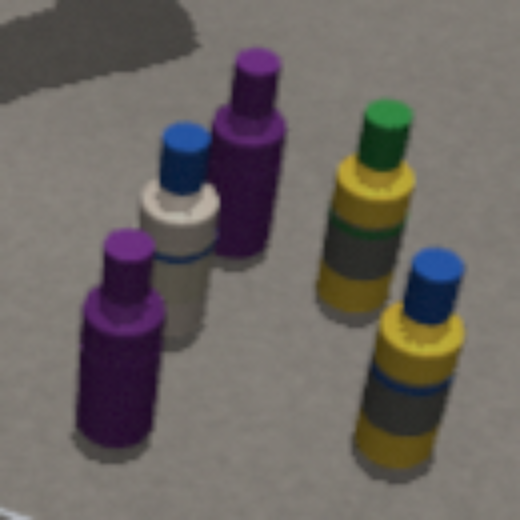

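Crop 1 confirms it: the blue-capped white bottle (crop 185,150) stands between two purple bottles, and the yellow ones are to the right. The caddy centre is (541,-48) mm, yaw 20.6°. Next, the helper for shifts and a check on the brush cup.

```bash
cat >> h.py <<'E'
from scipy.spatial.transform import Rotation as R
from workcell import env
B=dict(green=(490.2,-381.3),blue=(428.5,258),red=(593.5,-257.5),black=(408.5,-252.4))
M=dict(green=(518.1,-99.1),blue=(564.7,3.9),red=(489.9,-24.3),black=(592.9,-70.9))
def to(*pts):
    s=env.get_state();q=np.array(s["orientation"]);r=R.from_quat(q[[1,2,3,0]])
    dn=r.apply([0,0,1]);t=r.inv().apply(np.cross(dn,[0,0,-1]))
    p=s["tcp_pos"]*np.array(1000.);print("t",s["clock"],"tcp",np.round(p,1),"level turn",np.round(t,4),"wf",np.round(s["wrist_force"],1),"gap",s["finger_gap"],"q",np.round(s["joint_pos"],2))
    for x in pts:print(x,"->",np.round(r.inv().apply(np.array(x)-p),1))
E
python3 - <<'E'
from h import *
import pickle
P=world(pickle.load(open("d0.pkl","rb"))["scene"])
k=P[35:100,340:400].reshape(-1,3);k=k[(k[:,2]>.03)&(k[:,0]>-.2)&(k[:,1]<.8)]
print(np.nanmin(k,0),np.nanmax(k,0))
to((*B["blue"],231),(*B["blue"],170),(*B["blue"],114))
E
```

```text
[0.06289441 0.49885493 0.03001538] [0.15525907 0.70046812 0.26773946]
t 0.1 tcp [137.5 557.8 230.5] level turn [-0.0016 -0.0002  0.    ] wf [-0.2 -0.7 -0.2] gap 0.08557482871685787 q [ 1.19  0.31  0.05  1.3  -0.    1.43]
(428.5, 258, 231) -> [-3.543e+02 -2.215e+02 -2.000e-01]
(428.5, 258, 170) -> [-354.3 -221.4   60.8]
(428.5, 258, 114) -> [-354.3 -221.3  116.8]
```

Emit:
apply_moves([
  {"xyz": [0,0,-30],"turn": [0,0,0],"grip": 1},
  {"xyz": [0,0,-60],"turn": [0,0,0],"grip": 0.75},
  {"xyz": [-20,-12,-60],"turn": [0,0,0],"grip": 0.75},
  {"xyz": [-50,-31,-60],"turn": [0,0,0],"grip": 0.75},
  {"xyz": [-80,-50,-60],"turn": [0,0,0],"grip": 0.75},
  {"xyz": [-110,-69,-60],"turn": [0,0,0],"grip": 0.75},
  {"xyz": [-140,-88,-60],"turn": [0,0,0],"grip": 0.75},
  {"xyz": [-170,-107,-60],"turn": [0,0,0],"grip": 0.75},
  {"xyz": [-200,-125,-60],"turn": [0,0,0],"grip": 0.75},
  {"xyz": [-230,-144,-60],"turn": [0,0,0],"grip": 0.75},
  {"xyz": [-260,-163,-60],"turn": [0,0,0],"grip": 0.75},
  {"xyz": [-290,-182,-60],"turn": [0,0,0],"grip": 0.75},
], force=40)

```text
clock: 1.1
tcp_pos: [0.3764, 0.3106, 0.291]
orientation: [-0.0, 0.121, 0.993, -0.0]
wrist_force: [0.9, -0.0, 0.6]
finger_gap: 0.0641
grip_force: 0.0
```

Emit:
apply_moves([
  {"xyz": [-30,-18,10],"turn": [0,0,0],"grip": 0.75},
  {"xyz": [-55,-34,40],"turn": [0,0,0],"grip": 0.75},
  {"xyz": [-64,-39,70],"turn": [0,0,0],"grip": 0.75},
  {"xyz": [-64,-39,100],"turn": [0,0,0],"grip": 0.75},
  {"xyz": [-64,-39,115],"turn": [0,0,0],"grip": 0.75},
  {"xyz": [-64,-39,115],"turn": [0,0,0],"grip": 0.75},
  {"xyz": [-64,-39,115],"turn": [0,0,0],"grip": 0.75},
])

```text
clock: 1.68
tcp_pos: [0.4277, 0.2585, 0.1756]
orientation: [-0.001, 0.121, 0.993, -0.001]
wrist_force: [0.1, -0.2, 1.3]
finger_gap: 0.0638
grip_force: 0.0
```

```bash
python3 - <<'E'
from h import *
from workcell import imaging
to((*B["blue"],114))
r=imaging.read_camera("wrist");cv2.imwrite("pics/w1.png",r["color"])
for t in tops(r,.135):print(*t)
E
```

```text
t 1.6833 tcp [427.7 258.5 175.6] level turn [-0.0015 -0.0022  0.    ] wf [ 0.1 -0.2  1.3] gap 0.06384506849026486 q [ 0.38  0.2  -0.25  1.13  0.    0.62]
(428.5, 258, 114) -> [-1.  -0.2 61.6]
```

View pics/w1.png

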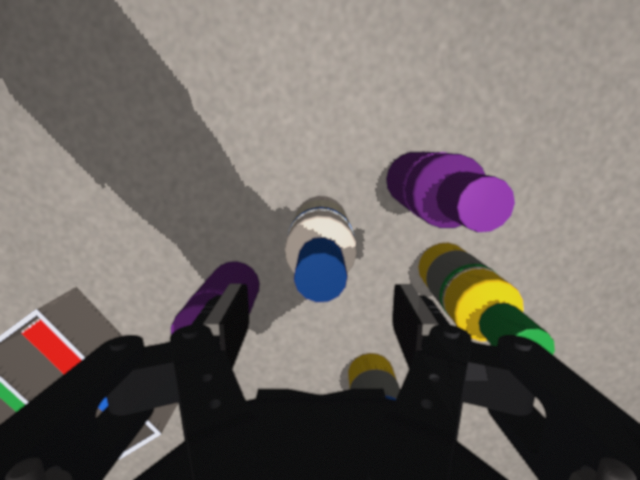

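The wrist view shows the white bottle with the blue cap at (320,275), centred between the fingers (columns 245 and 395). I'll descend and grip.

Emit:
apply_moves([
  {"xyz": [-1,0,20],"turn": [0,0,0],"grip": 0.75},
  {"xyz": [-1,0,40],"turn": [0,0,0],"grip": 0.75},
  {"xyz": [-1,0,55],"turn": [0,0,0],"grip": 0.75},
  {"xyz": [-1,0,61],"turn": [0,0,0],"grip": 0.75},
  {"xyz": [-1,0,61],"turn": [0,0,0],"grip": 0.5},
  {"xyz": [-1,0,61],"turn": [0,0,0],"grip": 0.3},
  {"xyz": [-1,0,61],"turn": [0,0,0],"grip": 0.2},
  {"xyz": [-1,0,61],"turn": [0,0,0],"grip": 0.1},
  {"xyz": [-1,0,61],"turn": [0,0,0],"grip": 0.1},
  {"xyz": [-1,0,61],"turn": [0,0,0],"grip": 0.1},
], force=40)

```text
clock: 2.57
tcp_pos: [0.4306, 0.259, 0.117]
orientation: [0.001, 0.121, 0.993, 0.001]
wrist_force: [-1.3, -1.5, 6.4]
finger_gap: 0.029
grip_force: 39.7
```

Emit:
apply_moves([
  {"xyz": [0,0,0],"turn": [0,0,0],"grip": 0.1},
  {"xyz": [0,0,-5],"turn": [0,0,0],"grip": 0.1},
  {"xyz": [0,0,-20],"turn": [0,0,0],"grip": 0.1},
  {"xyz": [0,0,-45],"turn": [0,0,0],"grip": 0.1},
  {"xyz": [0,0,-75],"turn": [0,0,0],"grip": 0.1},
  {"xyz": [0,0,-105],"turn": [0,0,0],"grip": 0.1},
  {"xyz": [0,0,-135],"turn": [0,0,0],"grip": 0.1},
  {"xyz": [0,0,-160],"turn": [0,0,0],"grip": 0.1},
  {"xyz": [0,0,-170],"turn": [0,0,0],"grip": 0.1},
  {"xyz": [0,0,-170],"turn": [0,0,0],"grip": 0.1},
])

```text
clock: 3.4
tcp_pos: [0.4307, 0.2593, 0.288]
orientation: [0.002, 0.121, 0.993, 0.001]
wrist_force: [1.2, -0.2, -1.3]
finger_gap: 0.0289
grip_force: 39.8
```

```bash
python3 - <<'E'
from h import *
to((*M["blue"],284),(*M["blue"],126))
E
```

```text
t 3.4 tcp [430.7 259.3 288. ] level turn [0.0033 0.0042 0.    ] wf [ 1.2 -0.2 -1.3] gap 0.028949985202525296 q [ 0.38  0.16 -0.02  1.39  0.    0.62]
(564.7, 3.9, 284) -> [-191.2 -216.     4.1]
(564.7, 3.9, 126) -> [-190.5 -216.5  162.1]
```

Emit:
apply_moves([
  {"xyz": [-7,-8,0],"turn": [0,0,0],"grip": 0.1},
  {"xyz": [-20,-22,0],"turn": [0,0,0],"grip": 0.1},
  {"xyz": [-37,-42,0],"turn": [0,0,0],"grip": 0.1},
  {"xyz": [-57,-65,0],"turn": [0,0,0],"grip": 0.1},
  {"xyz": [-78,-88,0],"turn": [0,0,0],"grip": 0.1},
  {"xyz": [-99,-112,0],"turn": [0,0,0],"grip": 0.1},
  {"xyz": [-120,-136,0],"turn": [0,0,0],"grip": 0.1},
  {"xyz": [-141,-160,0],"turn": [0,0,0],"grip": 0.1},
  {"xyz": [-161,-182,10],"turn": [0,0,0],"grip": 0.1},
  {"xyz": [-177,-201,25],"turn": [0,0,0],"grip": 0.1},
  {"xyz": [-187,-212,45],"turn": [0,0,0],"grip": 0.1},
  {"xyz": [-191,-216,65],"turn": [0,0,0],"grip": 0.1},
])

```text
clock: 4.4
tcp_pos: [0.5632, 0.0, 0.2168]
orientation: [-0.001, 0.122, 0.993, -0.0]
wrist_force: [-0.2, 1.0, -1.5]
finger_gap: 0.0288
grip_force: 39.8
```

Emit:
apply_moves([
  {"xyz": [0,0,15],"turn": [0,0,0],"grip": 0.1},
  {"xyz": [0,0,25],"turn": [0,0,0],"grip": 0.1},
  {"xyz": [0,0,30],"turn": [0,0,0],"grip": 0.1},
  {"xyz": [0,0,30],"turn": [0,0,0],"grip": 0.1},
  {"xyz": [0,0,30],"turn": [0,0,0],"grip": 0.1},
])

```text
clock: 4.82
tcp_pos: [0.5629, 0.0034, 0.1901]
orientation: [-0.0, 0.12, 0.993, 0.0]
wrist_force: [0.6, -0.3, -0.7]
finger_gap: 0.0289
grip_force: 39.8
```

```bash
python3 - <<'E'
from h import *
from workcell import imaging
to((*M["blue"],126))
r=imaging.read_camera("scene");cv2.imwrite("pics/s1.png",r["color"][100:420,150:500])
E
```

```text
t 4.8167 tcp [562.9   3.4 190.1] level turn [ 0.     -0.0007 -0.    ] wf [ 0.6 -0.3 -0.7] gap 0.02889998451604594 q [-0.14  0.31 -0.07  1.2   0.    0.1 ]
(564.7, 3.9, 126) -> [-1.7  0.9 64.1]
```

View pics/s1.png

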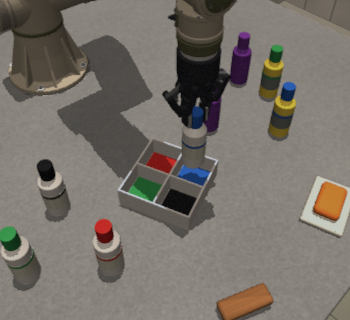

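The crop shows the bottle hanging upright over the blue mat (crop 193,175). I'll lower it.

Emit:
apply_moves([
  {"xyz": [-2,1,10],"turn": [0,0,0],"grip": 0.1},
  {"xyz": [-2,1,25],"turn": [0,0,0],"grip": 0.1},
  {"xyz": [-2,1,40],"turn": [0,0,0],"grip": 0.1},
  {"xyz": [-2,1,52],"turn": [0,0,0],"grip": 0.1},
  {"xyz": [-2,1,58],"turn": [0,0,0],"grip": 0.1},
  {"xyz": [-2,1,61],"turn": [0,0,0],"grip": 0.1},
  {"xyz": [-2,1,63],"turn": [0,0,0],"grip": 0.1},
  {"xyz": [-2,1,64],"turn": [0,0,0],"grip": 0.1},
  {"xyz": [-2,1,64],"turn": [0,0,0],"grip": 0.1},
])

```text
clock: 5.62
tcp_pos: [0.5658, 0.0038, 0.1268]
orientation: [0.001, 0.121, 0.993, 0.0]
wrist_force: [-0.1, -0.4, -0.9]
finger_gap: 0.0287
grip_force: 39.8
```

Not in contact yet, so I'll creep 1 mm at a time.

Emit:
apply_moves([
  {"xyz": [0,0,1],"turn": [0,0,0],"grip": 0.1},
  {"xyz": [0,0,1],"turn": [0,0,0],"grip": 0.1},
  {"xyz": [0,0,2],"turn": [0,0,0],"grip": 0.1},
  {"xyz": [0,0,2],"turn": [0,0,0],"grip": 0.1},
])

```text
clock: 5.95
tcp_pos: [0.5659, 0.0036, 0.1251]
orientation: [0.001, 0.121, 0.993, -0.0]
wrist_force: [-0.8, -0.7, 3.7]
finger_gap: 0.029
grip_force: 40.1
```

Emit:
apply_moves([
  {"xyz": [0,0,0],"turn": [0,0,0],"grip": 0.3},
  {"xyz": [0,0,0],"turn": [0,0,0],"grip": 0.45},
  {"xyz": [0,0,0],"turn": [0,0,0],"grip": 0.6},
  {"xyz": [0,0,0],"turn": [0,0,0],"grip": 0.6},
  {"xyz": [0,0,-5],"turn": [0,0,0],"grip": 0.6},
  {"xyz": [0,0,-20],"turn": [0,0,0],"grip": 0.6},
  {"xyz": [0,0,-45],"turn": [0,0,0],"grip": 0.7},
  {"xyz": [0,0,-70],"turn": [0,0,0],"grip": 0.75},
  {"xyz": [0,0,-90],"turn": [0,0,0],"grip": 0.75},
  {"xyz": [0,0,-100],"turn": [0,0,0],"grip": 0.75},
])

```text
clock: 6.78
tcp_pos: [0.5665, 0.0037, 0.2275]
orientation: [0.002, 0.121, 0.993, 0.0]
wrist_force: [0.7, 0.3, 0.2]
finger_gap: 0.0638
grip_force: 0.0
```

```bash
python3 - <<'E'
from h import *
from workcell import imaging
to((*B["red"],225),(*B["red"],118))
for t in tops(imaging.read_camera("side")):print(*t)
E
```

```text
t 6.7833 tcp [566.5   3.7 227.5] level turn [ 0.0006  0.004  -0.    ] wf [0.7 0.3 0.2] gap 0.06376309157068838 q [-0.14  0.29  0.01  1.28  0.    0.11]
(593.5, -257.5, 225) -> [ -88.7 -247.1    2.7]
(593.5, -257.5, 118) -> [ -88.3 -247.2  109.7]
[84. 13.] 678 [0.8213 1.7749 0.4005] 0.1481 [112 127 134]
[202. 154.] 90 [0.5013 0.3649 0.0162] 0.1465 [ 73 163  39]
[264. 155.] 91 [0.606  0.2709 0.0164] 0.1465 [184 109  42]
[167. 169.] 108 [0.4101 0.3498 0.0162] 0.1466 [153  64 136]
[242. 198.] 132 [0.4694 0.1589 0.0164] 0.1466 [157  63 138]
[331. 214.] 181 [0.5636 0.0023 0.0155] 0.1539 [113  67  28]
[457. 284.] 248 [ 0.5925 -0.2573  0.0158] 0.147 [ 19  32 220]
[374. 345.] 351 [ 0.4072 -0.2524  0.016 ] 0.1469 [41 41 42]
[ 42. 395.] 290 [ 0.0428 -0.035   0.0357] 0.1467 [55 67 72]
[491. 373.] 412 [ 0.4894 -0.3814  0.0159] 0.1471 [ 76 173  42]
```

Blue stands at (564,2), top 154 mm, seated. On to red.

Emit:
apply_moves([
  {"xyz": [-4,-12,0],"turn": [0,0,0],"grip": 0.75},
  {"xyz": [-12,-34,0],"turn": [0,0,0],"grip": 0.75},
  {"xyz": [-22,-62,0],"turn": [0,0,0],"grip": 0.75},
  {"xyz": [-33,-92,0],"turn": [0,0,0],"grip": 0.75},
  {"xyz": [-44,-122,0],"turn": [0,0,0],"grip": 0.75},
  {"xyz": [-55,-152,0],"turn": [0,0,0],"grip": 0.75},
  {"xyz": [-66,-182,0],"turn": [0,0,0],"grip": 0.75},
  {"xyz": [-76,-212,0],"turn": [0,0,0],"grip": 0.75},
  {"xyz": [-84,-234,10],"turn": [0,0,0],"grip": 0.75},
  {"xyz": [-88,-246,30],"turn": [0,0,0],"grip": 0.75},
  {"xyz": [-88,-247,52],"turn": [0,0,0],"grip": 0.75},
  {"xyz": [-88,-247,52],"turn": [0,0,0],"grip": 0.75},
])

```text
clock: 7.83
tcp_pos: [0.5881, -0.2575, 0.1652]
orientation: [-0.005, 0.122, 0.993, 0.002]
wrist_force: [-0.9, 0.5, -1.0]
finger_gap: 0.064
grip_force: 0.0
```

Emit:
apply_moves([
  {"xyz": [0,0,0],"turn": [0,0,0],"grip": 0.75},
  {"xyz": [0,0,0],"turn": [0,0,0],"grip": 0.75},
])

```text
clock: 8.0
tcp_pos: [0.5913, -0.2569, 0.1721]
orientation: [-0.001, 0.121, 0.993, 0.0]
wrist_force: [0.3, -1.0, 0.2]
finger_gap: 0.0646
grip_force: 0.0
```

```bash
python3 - <<'E'
from h import *
from workcell import imaging
to((*B["red"],118))
r=imaging.read_camera("wrist");cv2.imwrite("pics/w2.png",r["color"])
h=cv2.cvtColor(r["color"],cv2.COLOR_BGR2HSV)
m=((h[...,1]>150)&((h[...,0]<6)|(h[...,0]>174))&(h[...,2]>60)).astype(np.uint8)
n,l,st,c=cv2.connectedComponentsWithStats(m);i=np.argsort(-st[1:,4])[:3]+1;print(st[i],c[i])
E
```

```text
t 8.0 tcp [ 591.3 -256.9  172.1] level turn [ 0.0004 -0.0011  0.    ] wf [ 0.3 -1.   0.2] gap 0.064560071573059 q [-0.53  0.47  0.14  1.24  0.   -0.29]
(593.5, -257.5, 118) -> [-2.3 -0.  54.1]
[[ 539    0   87   82 4430]
 [ 293  240   53   66 2733]] [[583.21128668  32.61218962]
 [318.89571899 273.39407245]]
```

Red's cap sits at (319,273) in the wrist view, centred like blue's was. Grip, then lift.

Emit:
apply_moves([
  {"xyz": [-1,0,20],"turn": [0,0,0],"grip": 0.75},
  {"xyz": [-2,0,38],"turn": [0,0,0],"grip": 0.75},
  {"xyz": [-2,0,50],"turn": [0,0,0],"grip": 0.75},
  {"xyz": [-2,0,54],"turn": [0,0,0],"grip": 0.75},
  {"xyz": [-2,0,54],"turn": [0,0,0],"grip": 0.5},
  {"xyz": [-2,0,54],"turn": [0,0,0],"grip": 0.3},
  {"xyz": [-2,0,54],"turn": [0,0,0],"grip": 0.2},
  {"xyz": [-2,0,54],"turn": [0,0,0],"grip": 0.1},
  {"xyz": [-2,0,54],"turn": [0,0,0],"grip": 0.1},
  {"xyz": [-2,0,54],"turn": [0,0,0],"grip": 0.1},
], force=40)

```text
clock: 8.88
tcp_pos: [0.5947, -0.2582, 0.1201]
orientation: [0.002, 0.121, 0.993, -0.001]
wrist_force: [-0.8, -0.3, 5.7]
finger_gap: 0.0288
grip_force: 40.3
```

Emit:
apply_moves([
  {"xyz": [0,0,0],"turn": [0,0,0],"grip": 0.1},
  {"xyz": [0,0,-5],"turn": [0,0,0],"grip": 0.1},
  {"xyz": [0,0,-20],"turn": [0,0,0],"grip": 0.1},
  {"xyz": [0,0,-45],"turn": [0,0,0],"grip": 0.1},
  {"xyz": [0,0,-75],"turn": [0,0,0],"grip": 0.1},
  {"xyz": [0,0,-105],"turn": [0,0,0],"grip": 0.1},
  {"xyz": [0,0,-135],"turn": [0,0,0],"grip": 0.1},
  {"xyz": [0,0,-160],"turn": [0,0,0],"grip": 0.1},
  {"xyz": [0,0,-170],"turn": [0,0,0],"grip": 0.1},
  {"xyz": [0,0,-170],"turn": [0,0,0],"grip": 0.1},
])

```text
clock: 9.72
tcp_pos: [0.5945, -0.2581, 0.2917]
orientation: [0.002, 0.121, 0.993, -0.001]
wrist_force: [-0.2, -0.4, -1.2]
finger_gap: 0.0285
grip_force: 39.9
```

```bash
python3 - <<'E'
from h import *
to((*M["red"],288),(*M["red"],195))
E
```

```text
t 9.7167 tcp [ 594.5 -258.1  291.7] level turn [-0.0014  0.0049 -0.    ] wf [-0.2 -0.4 -1.2] gap 0.028504681217553354 q [-0.53  0.46  0.41  1.51  0.   -0.29]
(489.9, -24.3, 288) -> [157.6 202.    2.7]
(489.9, -24.3, 195) -> [158.  202.1  95.7]
```

Emit:
apply_moves([
  {"xyz": [6,8,0],"turn": [0,0,0],"grip": 0.1},
  {"xyz": [17,22,0],"turn": [0,0,0],"grip": 0.1},
  {"xyz": [33,42,0],"turn": [0,0,0],"grip": 0.1},
  {"xyz": [51,65,0],"turn": [0,0,0],"grip": 0.1},
  {"xyz": [69,88,0],"turn": [0,0,0],"grip": 0.1},
  {"xyz": [87,111,0],"turn": [0,0,0],"grip": 0.1},
  {"xyz": [105,134,0],"turn": [0,0,0],"grip": 0.1},
  {"xyz": [122,156,0],"turn": [0,0,0],"grip": 0.1},
  {"xyz": [138,177,0],"turn": [0,0,0],"grip": 0.1},
  {"xyz": [150,192,10],"turn": [0,0,0],"grip": 0.1},
  {"xyz": [157,201,30],"turn": [0,0,0],"grip": 0.1},
  {"xyz": [158,202,50],"turn": [0,0,0],"grip": 0.1},
])

```text
clock: 10.72
tcp_pos: [0.486, -0.0208, 0.2366]
orientation: [-0.001, 0.119, 0.993, 0.001]
wrist_force: [-0.5, -0.1, -1.2]
finger_gap: 0.0287
grip_force: 39.9
```

Emit:
apply_moves([
  {"xyz": [0,0,20],"turn": [0,0,0],"grip": 0.1},
  {"xyz": [0,0,35],"turn": [0,0,0],"grip": 0.1},
  {"xyz": [0,0,45],"turn": [0,0,0],"grip": 0.1},
  {"xyz": [0,0,45],"turn": [0,0,0],"grip": 0.1},
  {"xyz": [0,0,45],"turn": [0,0,0],"grip": 0.1},
])

```text
clock: 11.13
tcp_pos: [0.4873, -0.0232, 0.1923]
orientation: [-0.001, 0.121, 0.993, 0.0]
wrist_force: [0.4, -0.5, -2.6]
finger_gap: 0.0284
grip_force: 39.8
```

```bash
python3 - <<'E'
from h import *
to((*M["red"],129))
E
```

```text
t 11.1333 tcp [487.3 -23.2 192.3] level turn [ 0.0001 -0.0028 -0.    ] wf [ 0.4 -0.5 -2.6] gap 0.02844947676705414 q [-0.21  0.16 -0.24  1.16  0.    0.03]
(489.9, -24.3, 129) -> [-2.9 -0.4 63.3]
```

Emit:
apply_moves([
  {"xyz": [-2,0,10],"turn": [0,0,0],"grip": 0.1},
  {"xyz": [-3,0,25],"turn": [0,0,0],"grip": 0.1},
  {"xyz": [-3,0,40],"turn": [0,0,0],"grip": 0.1},
  {"xyz": [-3,0,52],"turn": [0,0,0],"grip": 0.1},
  {"xyz": [-3,0,58],"turn": [0,0,0],"grip": 0.1},
  {"xyz": [-3,0,61],"turn": [0,0,0],"grip": 0.1},
  {"xyz": [-3,0,63],"turn": [0,0,0],"grip": 0.1},
  {"xyz": [-3,0,64],"turn": [0,0,0],"grip": 0.1},
  {"xyz": [-3,0,64],"turn": [0,0,0],"grip": 0.1},
])

```text
clock: 11.88
tcp_pos: [0.492, -0.0245, 0.1298]
orientation: [0.001, 0.121, 0.993, 0.0]
wrist_force: [1.0, -0.2, -2.8]
finger_gap: 0.0288
grip_force: 39.9
```

Emit:
apply_moves([
  {"xyz": [0,0,1],"turn": [0,0,0],"grip": 0.1},
  {"xyz": [0,0,1],"turn": [0,0,0],"grip": 0.1},
  {"xyz": [0,0,1],"turn": [0,0,0],"grip": 0.1},
])

```text
clock: 12.13
tcp_pos: [0.4917, -0.0244, 0.1286]
orientation: [0.0, 0.121, 0.993, 0.0]
wrist_force: [1.3, 0.8, -1.6]
finger_gap: 0.0287
grip_force: 39.9
```

Emit:
apply_moves([
  {"xyz": [0,0,1],"turn": [0,0,0],"grip": 0.1},
  {"xyz": [0,0,1],"turn": [0,0,0],"grip": 0.1},
  {"xyz": [0,0,1.5],"turn": [0,0,0],"grip": 0.1},
  {"xyz": [0,0,1.5],"turn": [0,0,0],"grip": 0.1},
])

```text
clock: 12.47
tcp_pos: [0.4923, -0.0245, 0.1281]
orientation: [0.001, 0.121, 0.993, -0.0]
wrist_force: [-2.3, -0.5, 8.0]
finger_gap: 0.029
grip_force: 40.9
```

Seated. Release and rise.

Emit:
apply_moves([
  {"xyz": [0,0,-0.5],"turn": [0,0,0],"grip": 0.3},
  {"xyz": [0,0,-0.5],"turn": [0,0,0],"grip": 0.45},
  {"xyz": [0,0,-0.5],"turn": [0,0,0],"grip": 0.6},
  {"xyz": [0,0,-0.5],"turn": [0,0,0],"grip": 0.6},
  {"xyz": [0,0,-5],"turn": [0,0,0],"grip": 0.6},
  {"xyz": [0,0,-20],"turn": [0,0,0],"grip": 0.6},
  {"xyz": [0,0,-45],"turn": [0,0,0],"grip": 0.7},
  {"xyz": [0,0,-70],"turn": [0,0,0],"grip": 0.75},
  {"xyz": [0,0,-90],"turn": [0,0,0],"grip": 0.75},
  {"xyz": [0,0,-100],"turn": [0,0,0],"grip": 0.75},
])

```text
clock: 13.3
tcp_pos: [0.4926, -0.0246, 0.2297]
orientation: [0.002, 0.121, 0.993, -0.0]
wrist_force: [0.1, -0.1, -0.1]
finger_gap: 0.0639
grip_force: 0.0
```

```bash
python3 - <<'E'
from h import *
from workcell import imaging
to((*B["black"],228),(*B["black"],170))
for t in tops(imaging.read_camera("side")):print(*t)
E
```

```text
t 13.3 tcp [492.6 -24.6 229.7] level turn [0.0002 0.0038 0.    ] wf [ 0.1 -0.1 -0.1] gap 0.06391765278398182 q [-0.21  0.15 -0.17  1.25  0.    0.03]
(408.5, -252.4, 228) -> [  27.1 -241.3    1.5]
(408.5, -252.4, 170) -> [  27.4 -241.3   59.5]
[84. 13.] 675 [0.8198 1.7769 0.399 ] 0.1485 [113 128 135]
[202. 154.] 92 [0.5004 0.3647 0.0153] 0.1466 [ 74 162  40]
[264. 155.] 89 [0.6047 0.2714 0.016 ] 0.1466 [185 109  40]
[167. 169.] 110 [0.4105 0.35   0.0164] 0.1462 [153  62 136]
[242. 198.] 140 [0.47   0.1584 0.0155] 0.1466 [156  64 138]
[331. 214.] 191 [0.5635 0.0034 0.0159] 0.1538 [158  96  37]
[311. 237.] 223 [ 0.4904 -0.0245  0.0164] 0.1542 [ 19  25 136]
[374. 345.] 351 [ 0.407  -0.2524  0.0152] 0.147 [42 42 42]
[491. 373.] 416 [ 0.489  -0.3812  0.0157] 0.1471 [ 76 173  43]
[ 38. 400.] 361 [ 0.0392 -0.033   0.0406] 0.1464 [56 69 74]
```

Red is seated at (490,-24). Now black.

Emit:
apply_moves([
  {"xyz": [1,-12,0],"turn": [0,0,0],"grip": 0.75},
  {"xyz": [4,-34,0],"turn": [0,0,0],"grip": 0.75},
  {"xyz": [7,-62,0],"turn": [0,0,0],"grip": 0.75},
  {"xyz": [10,-92,0],"turn": [0,0,0],"grip": 0.75},
  {"xyz": [14,-122,0],"turn": [0,0,0],"grip": 0.75},
  {"xyz": [17,-152,0],"turn": [0,0,0],"grip": 0.75},
  {"xyz": [20,-182,0],"turn": [0,0,0],"grip": 0.75},
  {"xyz": [24,-210,0],"turn": [0,0,0],"grip": 0.75},
  {"xyz": [26,-230,10],"turn": [0,0,0],"grip": 0.75},
  {"xyz": [27,-241,30],"turn": [0,0,0],"grip": 0.75},
  {"xyz": [27,-241,54],"turn": [0,0,0],"grip": 0.75},
  {"xyz": [27,-241,54],"turn": [0,0,0],"grip": 0.75},
])

```text
clock: 14.35
tcp_pos: [0.4038, -0.2507, 0.1672]
orientation: [-0.004, 0.122, 0.993, 0.003]
wrist_force: [-1.5, 0.1, -0.4]
finger_gap: 0.0641
grip_force: 0.0
```

Emit:
apply_moves([
  {"xyz": [0,0,0],"turn": [0,0,0],"grip": 0.75},
  {"xyz": [0,0,0],"turn": [0,0,0],"grip": 0.75},
])

```text
clock: 14.52
tcp_pos: [0.4072, -0.2516, 0.1728]
orientation: [-0.0, 0.121, 0.993, 0.0]
wrist_force: [0.8, 0.3, -0.4]
finger_gap: 0.0643
grip_force: 0.0
```

```bash
python3 - <<'E'
from h import *
from workcell import imaging
to((*B["black"],118))
r=imaging.read_camera("wrist");cv2.imwrite("pics/w3.png",r["color"])
E
```

```text
t 14.5167 tcp [ 407.2 -251.6  172.8] level turn [ 0.0006 -0.001  -0.    ] wf [ 0.8  0.3 -0.4] gap 0.06429568730001285 q [-0.72  0.16 -0.3   1.11  0.   -0.48]
(408.5, -252.4, 118) -> [-1.5 -0.4 54.8]
```

View pics/w3.png

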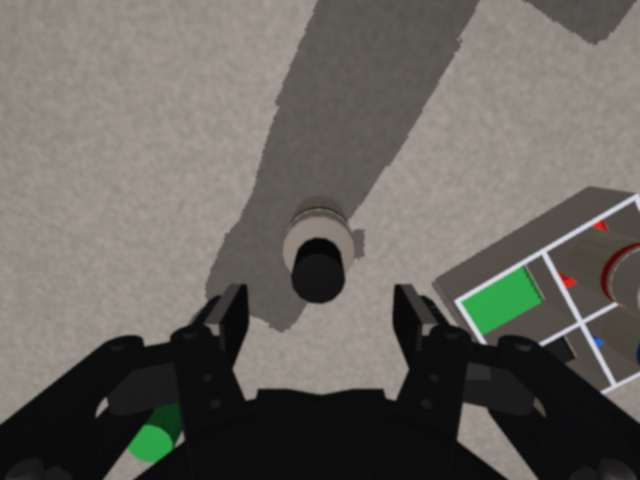

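The white bottle's black cap is at (319,275), centred between the fingers. Grip and lift.

Emit:
apply_moves([
  {"xyz": [-1,0,20],"turn": [0,0,0],"grip": 0.75},
  {"xyz": [-1,0,38],"turn": [0,0,0],"grip": 0.75},
  {"xyz": [-1,0,50],"turn": [0,0,0],"grip": 0.75},
  {"xyz": [-1,0,54],"turn": [0,0,0],"grip": 0.75},
  {"xyz": [-1,0,54],"turn": [0,0,0],"grip": 0.5},
  {"xyz": [-1,0,54],"turn": [0,0,0],"grip": 0.3},
  {"xyz": [-1,0,54],"turn": [0,0,0],"grip": 0.2},
  {"xyz": [-1,0,54],"turn": [0,0,0],"grip": 0.1},
  {"xyz": [-1,0,54],"turn": [0,0,0],"grip": 0.1},
  {"xyz": [-1,0,54],"turn": [0,0,0],"grip": 0.1},
], force=40)

```text
clock: 15.4
tcp_pos: [0.4094, -0.2529, 0.1202]
orientation: [0.001, 0.121, 0.993, -0.001]
wrist_force: [-1.1, 0.4, 6.6]
finger_gap: 0.0289
grip_force: 40.0
```

Emit:
apply_moves([
  {"xyz": [0,0,0],"turn": [0,0,0],"grip": 0.1},
  {"xyz": [0,0,-5],"turn": [0,0,0],"grip": 0.1},
  {"xyz": [0,0,-20],"turn": [0,0,0],"grip": 0.1},
  {"xyz": [0,0,-45],"turn": [0,0,0],"grip": 0.1},
  {"xyz": [0,0,-75],"turn": [0,0,0],"grip": 0.1},
  {"xyz": [0,0,-105],"turn": [0,0,0],"grip": 0.1},
  {"xyz": [0,0,-135],"turn": [0,0,0],"grip": 0.1},
  {"xyz": [0,0,-160],"turn": [0,0,0],"grip": 0.1},
  {"xyz": [0,0,-170],"turn": [0,0,0],"grip": 0.1},
  {"xyz": [0,0,-170],"turn": [0,0,0],"grip": 0.1},
])

```text
clock: 16.23
tcp_pos: [0.4094, -0.2529, 0.2911]
orientation: [0.002, 0.121, 0.993, -0.001]
wrist_force: [0.9, 0.3, -2.0]
finger_gap: 0.0287
grip_force: 39.9
```

```bash
python3 - <<'E'
from h import *
to((*M["black"],290),(*M["black"],195))
E
```

```text
t 16.2333 tcp [ 409.4 -252.9  291.1] level turn [-0.0019  0.004   0.    ] wf [ 0.9  0.3 -2. ] gap 0.028655623479276783 q [-0.72  0.12 -0.06  1.39  0.   -0.48]
(592.9, -70.9, 290) -> [-134.5  220.6    1.2]
(592.9, -70.9, 195) -> [-134.2  220.8   96.2]
```

Emit:
apply_moves([
  {"xyz": [-5,8,0],"turn": [0,0,0],"grip": 0.1},
  {"xyz": [-14,23,0],"turn": [0,0,0],"grip": 0.1},
  {"xyz": [-27,45,0],"turn": [0,0,0],"grip": 0.1},
  {"xyz": [-42,70,0],"turn": [0,0,0],"grip": 0.1},
  {"xyz": [-58,95,0],"turn": [0,0,0],"grip": 0.1},
  {"xyz": [-73,120,0],"turn": [0,0,0],"grip": 0.1},
  {"xyz": [-88,145,0],"turn": [0,0,0],"grip": 0.1},
  {"xyz": [-103,170,0],"turn": [0,0,0],"grip": 0.1},
  {"xyz": [-117,192,0],"turn": [0,0,0],"grip": 0.1},
  {"xyz": [-128,210,10],"turn": [0,0,0],"grip": 0.1},
  {"xyz": [-134,220,30],"turn": [0,0,0],"grip": 0.1},
  {"xyz": [-134,221,50],"turn": [0,0,0],"grip": 0.1},
])

```text
clock: 17.23
tcp_pos: [0.5927, -0.0667, 0.2354]
orientation: [-0.001, 0.119, 0.993, 0.001]
wrist_force: [0.1, 0.1, -2.6]
finger_gap: 0.0284
grip_force: 39.9
```

Emit:
apply_moves([
  {"xyz": [0,0,20],"turn": [0,0,0],"grip": 0.1},
  {"xyz": [0,0,35],"turn": [0,0,0],"grip": 0.1},
  {"xyz": [0,0,45],"turn": [0,0,0],"grip": 0.1},
  {"xyz": [0,0,45],"turn": [0,0,0],"grip": 0.1},
  {"xyz": [0,0,45],"turn": [0,0,0],"grip": 0.1},
])

```text
clock: 17.65
tcp_pos: [0.5906, -0.0691, 0.1922]
orientation: [-0.002, 0.121, 0.993, 0.0]
wrist_force: [0.2, -0.4, -1.7]
finger_gap: 0.0292
grip_force: 39.8
```

```bash
python3 - <<'E'
from h import *
to((*M["black"],129))
E
```

```text
t 17.65 tcp [590.6 -69.1 192.2] level turn [ 0.0003 -0.0033 -0.    ] wf [ 0.2 -0.4 -1.7] gap 0.029162648643929125 q [-0.25  0.37  0.03  1.23  0.   -0.01]
(592.9, -70.9, 129) -> [-2.9 -1.3 63.2]
```

Emit:
apply_moves([
  {"xyz": [-2,-1,10],"turn": [0,0,0],"grip": 0.1},
  {"xyz": [-2,-1,25],"turn": [0,0,0],"grip": 0.1},
  {"xyz": [-2,-1,40],"turn": [0,0,0],"grip": 0.1},
  {"xyz": [-2,-1,52],"turn": [0,0,0],"grip": 0.1},
  {"xyz": [-2,-1,58],"turn": [0,0,0],"grip": 0.1},
  {"xyz": [-2,-1,61],"turn": [0,0,0],"grip": 0.1},
  {"xyz": [-2,-1,63],"turn": [0,0,0],"grip": 0.1},
  {"xyz": [-2,-1,64],"turn": [0,0,0],"grip": 0.1},
  {"xyz": [-2,-1,65],"turn": [0,0,0],"grip": 0.1},
  {"xyz": [-2,-1,65],"turn": [0,0,0],"grip": 0.1},
])

```text
clock: 18.48
tcp_pos: [0.5937, -0.0712, 0.1294]
orientation: [0.001, 0.121, 0.993, -0.0]
wrist_force: [0.3, 0.6, -2.1]
finger_gap: 0.029
grip_force: 39.9
```

Emit:
apply_moves([
  {"xyz": [0,0,0.5],"turn": [0,0,0],"grip": 0.1},
  {"xyz": [0,0,1],"turn": [0,0,0],"grip": 0.1},
  {"xyz": [0,0,1],"turn": [0,0,0],"grip": 0.1},
])

```text
clock: 18.73
tcp_pos: [0.5936, -0.0711, 0.1283]
orientation: [0.001, 0.121, 0.993, -0.0]
wrist_force: [-0.2, 0.3, 0.1]
finger_gap: 0.0286
grip_force: 40.1
```

Emit:
apply_moves([
  {"xyz": [0,0,0.7],"turn": [0,0,0],"grip": 0.1},
  {"xyz": [0,0,0.7],"turn": [0,0,0],"grip": 0.1},
  {"xyz": [0,0,0.7],"turn": [0,0,0],"grip": 0.1},
])

```text
clock: 18.98
tcp_pos: [0.5938, -0.0713, 0.1282]
orientation: [0.001, 0.121, 0.993, -0.0]
wrist_force: [-0.9, 0.4, 5.4]
finger_gap: 0.0287
grip_force: 40.7
```

Emit:
apply_moves([
  {"xyz": [0,0,0],"turn": [0,0,0],"grip": 0.3},
  {"xyz": [0,0,0],"turn": [0,0,0],"grip": 0.45},
  {"xyz": [0,0,0],"turn": [0,0,0],"grip": 0.6},
  {"xyz": [0,0,0],"turn": [0,0,0],"grip": 0.6},
  {"xyz": [0,0,-5],"turn": [0,0,0],"grip": 0.6},
  {"xyz": [0,0,-20],"turn": [0,0,0],"grip": 0.6},
  {"xyz": [0,0,-45],"turn": [0,0,0],"grip": 0.7},
  {"xyz": [0,0,-70],"turn": [0,0,0],"grip": 0.75},
  {"xyz": [0,0,-90],"turn": [0,0,0],"grip": 0.75},
  {"xyz": [0,0,-100],"turn": [0,0,0],"grip": 0.75},
])

```text
clock: 19.82
tcp_pos: [0.5944, -0.0713, 0.2303]
orientation: [0.002, 0.121, 0.993, -0.0]
wrist_force: [1.2, -0.8, 0.9]
finger_gap: 0.064
grip_force: 0.0
```

```bash
python3 - <<'E'
from h import *
from workcell import imaging
to((*B["green"],228),(*B["green"],170))
for t in tops(imaging.read_camera("side")):print(*t)
E
```

```text
t 19.8167 tcp [594.4 -71.3 230.3] level turn [ 0.      0.0041 -0.    ] wf [ 1.2 -0.8  0.9] gap 0.0640344428777433 q [-0.25  0.36  0.11  1.32  0.   -0.01]
(490.2, -381.3, 228) -> [  26.9 -325.9    2.2]
(490.2, -381.3, 170) -> [  27.2 -325.9   60.2]
[97. 11.] 572 [0.8665 1.7763 0.3499] 0.1483 [113 128 135]
[544.  32.] 842 [2.0831 0.4466 0.4448] 0.1486 [115 126 134]
[202. 154.] 90 [0.5014 0.3647 0.0156] 0.1465 [ 73 161  40]
[264. 155.] 94 [0.6059 0.2699 0.0164] 0.1463 [186 108  40]
[167. 169.] 109 [0.4088 0.3497 0.017 ] 0.1462 [155  64 137]
[242. 198.] 135 [0.4722 0.1578 0.017 ] 0.1468 [158  64 140]
[331. 214.] 194 [0.5623 0.0025 0.0165] 0.154 [161  97  37]
[371. 227.] 204 [ 0.5916 -0.0709  0.0176] 0.1542 [28 27 27]
[311. 237.] 232 [ 0.4892 -0.024   0.0158] 0.1541 [ 20  30 193]
[491. 373.] 416 [ 0.4892 -0.3815  0.0156] 0.1471 [ 77 174  42]
[ 36. 402.] 414 [ 0.0357 -0.0322  0.043 ] 0.1466 [57 70 75]
```

Black is seated. Now green.

Emit:
apply_moves([
  {"xyz": [1,-12,0],"turn": [0,0,0],"grip": 0.75},
  {"xyz": [3,-38,0],"turn": [0,0,0],"grip": 0.75},
  {"xyz": [6,-72,0],"turn": [0,0,0],"grip": 0.75},
  {"xyz": [9,-108,0],"turn": [0,0,0],"grip": 0.75},
  {"xyz": [12,-144,0],"turn": [0,0,0],"grip": 0.75},
  {"xyz": [15,-180,0],"turn": [0,0,0],"grip": 0.75},
  {"xyz": [18,-216,0],"turn": [0,0,0],"grip": 0.75},
  {"xyz": [21,-252,0],"turn": [0,0,0],"grip": 0.75},
  {"xyz": [24,-285,0],"turn": [0,0,0],"grip": 0.75},
  {"xyz": [26,-312,10],"turn": [0,0,0],"grip": 0.75},
  {"xyz": [27,-325,30],"turn": [0,0,0],"grip": 0.75},
  {"xyz": [27,-326,54],"turn": [0,0,0],"grip": 0.75},
])

```text
clock: 20.87
tcp_pos: [0.487, -0.3852, 0.1715]
orientation: [0.0, 0.123, 0.992, -0.001]
wrist_force: [-0.1, 0.2, 0.5]
finger_gap: 0.064
grip_force: 0.0
```

Emit:
apply_moves([
  {"xyz": [0,0,0],"turn": [0,0,0],"grip": 0.75},
  {"xyz": [0,0,0],"turn": [0,0,0],"grip": 0.75},
  {"xyz": [0,0,0],"turn": [0,0,0],"grip": 0.75},
])

```text
clock: 21.12
tcp_pos: [0.4886, -0.3808, 0.1729]
orientation: [-0.001, 0.12, 0.993, 0.0]
wrist_force: [1.2, 0.7, 0.6]
finger_gap: 0.064
grip_force: 0.0
```

```bash
python3 - <<'E'
from h import *
from workcell import imaging
to((*B["green"],118))
r=imaging.read_camera("wrist");h=cv2.cvtColor(r["color"],cv2.COLOR_BGR2HSV)
n,l,st,c=cv2.connectedComponentsWithStats(cv2.inRange(h,(45,120,50),(80,255,255)));i=np.argsort(-st[1:,4])[:3]+1;print(st[i],c[i])
E
```

```text
t 21.1167 tcp [ 488.6 -380.8  172.9] level turn [ 0.0008 -0.0011  0.    ] wf [1.2 0.7 0.6] gap 0.06403718320208653 q [-0.79  0.42  0.06  1.21  0.   -0.55]
(490.2, -381.3, 118) -> [-1.7 -0.2 54.9]
[[ 291  253   53   51 2109]
 [ 614  157   26   60  936]
 [ 297  255    1    3    3]] [[317.31578947 277.96301565]
 [630.28952991 184.64957265]
 [297.         256.        ]]
```

The green cap is at (317,278), centred. Grip and lift.

Emit:
apply_moves([
  {"xyz": [-1,0,20],"turn": [0,0,0],"grip": 0.75},
  {"xyz": [-1,0,38],"turn": [0,0,0],"grip": 0.75},
  {"xyz": [-1,0,50],"turn": [0,0,0],"grip": 0.75},
  {"xyz": [-1,0,54],"turn": [0,0,0],"grip": 0.75},
  {"xyz": [-1,0,54],"turn": [0,0,0],"grip": 0.5},
  {"xyz": [-1,0,54],"turn": [0,0,0],"grip": 0.3},
  {"xyz": [-1,0,54],"turn": [0,0,0],"grip": 0.2},
  {"xyz": [-1,0,54],"turn": [0,0,0],"grip": 0.1},
  {"xyz": [-1,0,54],"turn": [0,0,0],"grip": 0.1},
  {"xyz": [-1,0,54],"turn": [0,0,0],"grip": 0.1},
], force=40)

```text
clock: 22.0
tcp_pos: [0.4908, -0.3822, 0.1208]
orientation: [0.001, 0.121, 0.993, -0.001]
wrist_force: [-1.0, -0.8, 7.3]
finger_gap: 0.0284
grip_force: 40.1
```

Emit:
apply_moves([
  {"xyz": [0,0,0],"turn": [0,0,0],"grip": 0.1},
  {"xyz": [0,0,-5],"turn": [0,0,0],"grip": 0.1},
  {"xyz": [0,0,-20],"turn": [0,0,0],"grip": 0.1},
  {"xyz": [0,0,-45],"turn": [0,0,0],"grip": 0.1},
  {"xyz": [0,0,-75],"turn": [0,0,0],"grip": 0.1},
  {"xyz": [0,0,-105],"turn": [0,0,0],"grip": 0.1},
  {"xyz": [0,0,-135],"turn": [0,0,0],"grip": 0.1},
  {"xyz": [0,0,-160],"turn": [0,0,0],"grip": 0.1},
  {"xyz": [0,0,-170],"turn": [0,0,0],"grip": 0.1},
  {"xyz": [0,0,-170],"turn": [0,0,0],"grip": 0.1},
])

```text
clock: 22.83
tcp_pos: [0.4907, -0.3822, 0.2926]
orientation: [0.002, 0.121, 0.993, -0.002]
wrist_force: [-0.2, 0.2, -2.0]
finger_gap: 0.0289
grip_force: 39.8
```

```bash
python3 - <<'E'
from h import *
to((*M["green"],290),(*M["green"],195))
E
```

```text
t 22.8333 tcp [ 490.7 -382.2  292.6] level turn [-0.0027  0.0045  0.    ] wf [-0.2  0.2 -2. ] gap 0.028864228531889236 q [-0.79  0.4   0.32  1.48  0.   -0.55]
(518.1, -99.1, 290) -> [ 41.2 281.4   1.6]
(518.1, -99.1, 195) -> [ 41.6 281.6  96.6]
```

Emit:
apply_moves([
  {"xyz": [1,9,0],"turn": [0,0,0],"grip": 0.1},
  {"xyz": [4,28,0],"turn": [0,0,0],"grip": 0.1},
  {"xyz": [8,56,0],"turn": [0,0,0],"grip": 0.1},
  {"xyz": [13,87,0],"turn": [0,0,0],"grip": 0.1},
  {"xyz": [17,118,0],"turn": [0,0,0],"grip": 0.1},
  {"xyz": [22,150,0],"turn": [0,0,0],"grip": 0.1},
  {"xyz": [27,182,0],"turn": [0,0,0],"grip": 0.1},
  {"xyz": [31,213,0],"turn": [0,0,0],"grip": 0.1},
  {"xyz": [36,243,0],"turn": [0,0,0],"grip": 0.1},
  {"xyz": [40,266,10],"turn": [0,0,0],"grip": 0.1},
  {"xyz": [41,279,30],"turn": [0,0,0],"grip": 0.1},
  {"xyz": [42,282,50],"turn": [0,0,0],"grip": 0.1},
])

```text
clock: 23.83
tcp_pos: [0.5159, -0.0941, 0.2373]
orientation: [-0.001, 0.119, 0.993, 0.001]
wrist_force: [0.6, -0.2, -1.8]
finger_gap: 0.029
grip_force: 39.8
```

Emit:
apply_moves([
  {"xyz": [0,0,20],"turn": [0,0,0],"grip": 0.1},
  {"xyz": [0,0,35],"turn": [0,0,0],"grip": 0.1},
  {"xyz": [0,0,45],"turn": [0,0,0],"grip": 0.1},
  {"xyz": [0,0,45],"turn": [0,0,0],"grip": 0.1},
  {"xyz": [0,0,45],"turn": [0,0,0],"grip": 0.1},
])

```text
clock: 24.25
tcp_pos: [0.5157, -0.097, 0.1931]
orientation: [-0.001, 0.121, 0.993, 0.0]
wrist_force: [-0.1, 0.0, -0.9]
finger_gap: 0.0291
grip_force: 39.8
```

```bash
python3 - <<'E'
from h import *
to((*M["green"],129))
E
```

```text
t 24.25 tcp [515.7 -97.  193.1] level turn [ 0.0004 -0.0027  0.    ] wf [-0.1  0.  -0.9] gap 0.02911299371107209 q [-0.34  0.23 -0.16  1.18  0.   -0.1 ]
(518.1, -99.1, 129) -> [-3.  -1.5 64. ]
```

Emit:
apply_moves([
  {"xyz": [-2,-1,10],"turn": [0,0,0],"grip": 0.1},
  {"xyz": [-2,-1,25],"turn": [0,0,0],"grip": 0.1},
  {"xyz": [-2,-1,40],"turn": [0,0,0],"grip": 0.1},
  {"xyz": [-2,-1,52],"turn": [0,0,0],"grip": 0.1},
  {"xyz": [-2,-1,58],"turn": [0,0,0],"grip": 0.1},
  {"xyz": [-2,-1,61],"turn": [0,0,0],"grip": 0.1},
  {"xyz": [-2,-1,63],"turn": [0,0,0],"grip": 0.1},
  {"xyz": [-2,-1,64],"turn": [0,0,0],"grip": 0.1},
  {"xyz": [-2,-1,65],"turn": [0,0,0],"grip": 0.1},
  {"xyz": [-2,-1,65],"turn": [0,0,0],"grip": 0.1},
])

```text
clock: 25.08
tcp_pos: [0.5188, -0.0991, 0.1296]
orientation: [0.0, 0.121, 0.993, -0.0]
wrist_force: [0.8, 0.4, -2.2]
finger_gap: 0.0285
grip_force: 39.8
```

Emit:
apply_moves([
  {"xyz": [0,0,0.7],"turn": [0,0,0],"grip": 0.1},
  {"xyz": [0,0,1.2],"turn": [0,0,0],"grip": 0.1},
  {"xyz": [0,0,1.2],"turn": [0,0,0],"grip": 0.1},
])

```text
clock: 25.33
tcp_pos: [0.519, -0.0992, 0.1288]
orientation: [0.001, 0.121, 0.993, -0.0]
wrist_force: [-0.6, -0.5, 4.9]
finger_gap: 0.0286
grip_force: 40.4
```

Seated. Release, rise and check.

Emit:
apply_moves([
  {"xyz": [0,0,0],"turn": [0,0,0],"grip": 0.3},
  {"xyz": [0,0,0],"turn": [0,0,0],"grip": 0.45},
  {"xyz": [0,0,0],"turn": [0,0,0],"grip": 0.6},
  {"xyz": [0,0,0],"turn": [0,0,0],"grip": 0.6},
  {"xyz": [0,0,-5],"turn": [0,0,0],"grip": 0.6},
  {"xyz": [0,0,-20],"turn": [0,0,0],"grip": 0.6},
  {"xyz": [0,0,-45],"turn": [0,0,0],"grip": 0.7},
  {"xyz": [0,0,-75],"turn": [0,0,0],"grip": 0.75},
  {"xyz": [0,0,-105],"turn": [0,0,0],"grip": 0.75},
  {"xyz": [0,0,-130],"turn": [0,0,0],"grip": 0.75},
  {"xyz": [0,0,-140],"turn": [0,0,0],"grip": 0.75},
  {"xyz": [0,0,-140],"turn": [0,0,0],"grip": 0.75},
])

```text
clock: 26.33
tcp_pos: [0.5198, -0.0994, 0.2707]
orientation: [0.003, 0.121, 0.993, -0.001]
wrist_force: [0.1, -1.0, -0.6]
finger_gap: 0.0641
grip_force: 0.0
```

```bash
python3 - <<'E'
from h import *
from workcell import imaging
to()
r=imaging.read_camera("side");cv2.imwrite("pics/s2.png",r["color"])
for t in tops(r):print(*t)
E
```

```text
t 26.3333 tcp [519.8 -99.4 270.7] level turn [-0.0004  0.0052 -0.    ] wf [ 0.1 -1.  -0.6] gap 0.06407288857495966 q [-0.34  0.21  0.01  1.36  0.   -0.1 ]
[85. 12.] 672 [0.8245 1.7818 0.3961] 0.1483 [114 129 136]
[202. 154.] 93 [0.5026 0.3642 0.0162] 0.1464 [ 73 164  40]
[264. 155.] 96 [0.6047 0.2715 0.0163] 0.1466 [185 109  40]
[167. 169.] 107 [0.4099 0.349  0.0165] 0.1463 [157  65 139]
[242. 198.] 134 [0.4712 0.1587 0.0164] 0.1464 [160  64 140]
[331. 214.] 189 [0.5631 0.0039 0.0163] 0.1537 [153  96  37]
[371. 227.] 213 [ 0.5905 -0.0711  0.0159] 0.1543 [38 38 39]
[311. 237.] 219 [ 0.4888 -0.0236  0.016 ] 0.1543 [ 20  33 198]
[352. 252.] 253 [ 0.5171 -0.1004  0.0161] 0.1542 [ 48 103  29]
[ 32. 406.] 491 [ 0.0315 -0.0389  0.0422] 0.1469 [58 70 76]
```

View pics/s2.png

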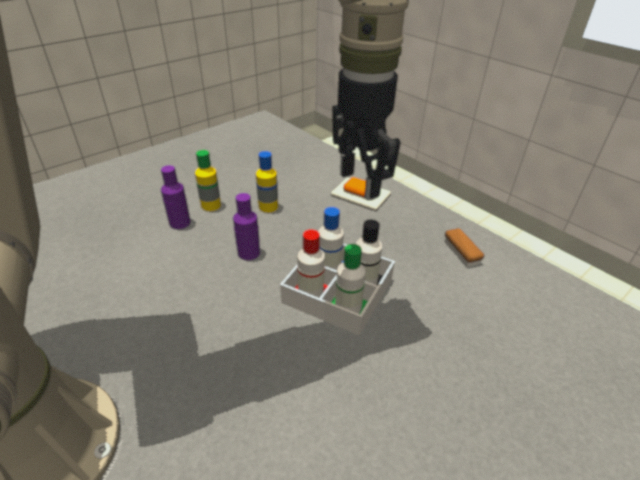

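All four stand in the caddy: blue (331,214), black (371,227), red (311,237) and green (352,252). The yellow and purple bottles are unmoved, and the gripper is clear.

```bash
python3 -c "
from workcell import ticket
print(ticket.hand_in())"
```

```text
the job is handed in; nothing more can be done
None
```

The four white bottles stand upright in the caddy on the mats matching their caps, the yellow and purple bottles are where they were, and the job was handed in at about 26 s of the 109 s allowed.

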